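# Press the amber reference flask into the sprung ring cradle and hold it

### The arm

A 6-joint arm with a two-finger parallel gripper is mounted at the origin on a cart in front of the work surface, level with it; the furniture and walls round the work are solid. World frame = base frame: x ahead of the robot, y to its left, z up, the work surface at z = 0. Lengths are in m, angles in rad, forces in N, time in s.
With the tool pointing down it reaches from about 0.3 to 0.775 m from the base axis. Payload 14.6 kg.
Tool frame: the origin (TCP) lies on the centre line of the jaws, within the pads' length; the fingertips stand 19 mm ahead of it and the grasp point (between the pads) is the TCP; z points along the fingers, y is the line along which they close (so a half turn about z gives the same grasp; the last joint's range is limited). The gripper opens to 94 mm and grips with 3 to 60 N. Pads are 16 mm wide; open, the fingers measure 119 mm over their backs; the gripper's body (75 mm by 177 mm) begins 78 mm behind the grasp point.
Start: joints at [-1.38, 0.3, 1.521, -0, 1.321, -0.067], TCP at [0.14, -0.532, 0.224] pointing down, gripper open.
Joint ranges: [-3.03, 3.03], [-0.79, 2.21], [0.23, 2.52], [-1.04, 4.18], [0, 3.07], [-2.55, 2.55]. Speed limits (rad/s): [2.22, 2.22, 2.57, 3.14, 3.14, 3.14].

### API

Orientations are given as a rotation vector (axis times angle).
In Python, from station import get_state, read_camera, job_done, recognise, mark_of gives the robot as it stands.
- The arm moves only by the shell command python3 -m handwheel 'ROWS' [FORCE]. ROWS is JSON, a list of rows, each a list of 3 entries, a list of its own where there are three numbers: the shift along the world's x, y, z in units of 0.25 m (1.0 is 0.25 m), then the turn, a rotation vector about the world's x, y, z in units of 2 pi rad (1.0 is 2 pi rad), then the opening, from 0 (shut) to 1 (fully open). A call has 1 to 5 rows; each row is the pose to reach, as a shift and turn from the pose commanded when the call began, turning the shorter way round; what a row does not reach only later rows make up. A row lasts 1/8 s, in which the tool goes at most 62.5 mm and 10.7 degrees, less where a joint would pass 70% of its speed; a pose out of reach is approached as far as the arm can. A call with a number of a shift or a turn outside -1 to 1 is refused whole. A call with a gripper value outside its range is refused whole. The fingers move at their own pace and stop on an object; FORCE is the grip in N (left out, the last holds). Time passes only in rows, so rows that repeat a pose let the fingers close. It gives the time, the measured TCP pose, the force, the opening and the grip force at its end, in the units of the state.
- get_state(): the state, without advancing time (a new reading comes with each control period).
- read_camera(name): name is "scene" or "top" or "wrist"; returns a dict with "img" (480x640x3 uint8, red, green, blue), "intrinsics" (3x3 intrinsics, pixels), "T" (4x4, takes a point from camera to world coordinates). Camera axes: x right, y down, z forward; pixel columns grow to the right and rows downward; lengths in m; the calibration is good to about 2 mm. The wrist camera is an equidistant fisheye: a pixel r from the principal point sees the ray r / f radians off the axis. A picture is of the moment at which its call begins. There is no depth.
- job_done(): hands the job in; it is judged then, once.
Trained networks look in the newest picture that a camera, given by its name, has taken for a name from the list of things; names that differ only in an ending like _2 or _b are one class to them, and where a whole thing is asked for, a point or a joint stands for the part that bears it (a point fixed in the world has none). Each returns a list of dicts, best first, with "confidence" (0 to 1); they miss things now and then, are a little off and sometimes report something else, mostly with a low value. They report only what shows in the picture. A call takes as long as a camera call.
- recognise(camera, target): "point" ([x, y, z] in m, in world coordinates, good to about 4 mm: the middle of the surface that is visible of it).
- mark_of(camera, target): "point" ([x, y, z] in m, in world coordinates, good to about 4 mm: a listed point, or the origin of a listed thing).
The state is a dict: "clock": time; "qpos": joint angles; "qvel": joint speeds; "tau": joint torques, N m; "tcp_pos": TCP position; "orientation": TCP orientation; "ft_force": force on the tool from outside, world axes, zero at the start; "torque": the same for the moment, N m; "finger_gap": opening from 0.0 (shut) to 1.0 (fully open); "gripper_force": force on a finger pad.
Only numpy, scipy, OpenCV 4.12 (cv2) and the standard library are available. Lean on these libraries where they do the work, as an engineer would, in place of code of your own. Each camera call takes 0.05 s, during which the arm holds its last target. There are 200 camera calls.

### The job

Take the amber flask out of its cork ring, set it upright in the sprung ring of the grey reading station, and gently press it down until the ring is at the bottom of its stroke. Press with the flask only, not with the fingers on the ring. Finish while still holding the flask pressed down there - do not let go - and leave the blue flask and the other things on the desk where they are.

Things in the scene. Friction and masses are not known exactly. Their poses are not given: they have to be found in the camera images.
- flask_amber: amber (orange) round-bottom flask: ball 60 mm across, lower half solid orange, upper half pale glass; glass neck 24 mm in diameter from 57 to 91 mm above the lowest point, lip 28 mm across to 95 mm, black stopper 22 mm across to 106 mm. 105 to 190 g, weighted low. Origin: lowest point of the ball, 16 mm above the desk at the start; z up along the neck. Stands neck up, loose, in a cork ring
- flask_amber_neck (a point): point on the axis of the amber flask's neck, 80 mm above the lowest point of its ball: a good place for the grip
- flask_blue: blue round-bottom flask: ball 60 mm across, lower half solid blue, upper half pale glass; glass neck 24 mm in diameter from 57 to 91 mm above the lowest point, lip 28 mm across to 95 mm, white stopper 22 mm across to 106 mm. 105 to 190 g, weighted low. Origin: lowest point of the ball, 16 mm above the desk at the start; z up along the neck. Stands neck up, loose, in a cork ring. Not to be moved
- cork_amber: cork ring fixed to the desk in which the amber flask stands, 76 mm outer and 40 mm inner diameter, 24 mm high. Origin: centre of its underside. The two cork rings may change places
- cork_blue: cork ring fixed to the desk in which the blue flask stands, same size
- cradle: reading station fixed to the desk: grey base plate 100 x 100 x 12 mm, three steel guide columns up to 70 mm high on a circle of 41 mm radius, and on them a sprung aluminium ring lined with black rubber. Origin: centre of the base's underside, on the desk; z up, the ring's axis is this z axis
- ring_seat (a point): centre of the sprung ring's top face, 62 mm above the desk when the ring is up; moves with the ring. Ring 72 mm outer, 44 mm inner diameter, 8 mm thick, open through. The flask's ball centres itself in it with its lowest point 10 mm below this face
- cradle_ring (a joint): how far the sprung ring is pressed down, m: 0 = up, 0.020 = bottom of its stroke (firm stop). The spring takes about 4 N to start and 11 N at the bottom; the flask's weight alone does not move it; the ring comes back up when released
- objective_canister: black and cream canister, 35 mm across, 61 mm high; bystander, origin: centre of its underside
- oil_dropper: small brown bottle, 26 mm across, 58 mm high; bystander, origin: centre of its underside
- lab_timer: white timer, 26 x 62 x 52 mm high; bystander, origin: centre of its underside
- marker_black: black marker pen lying, 135 mm long along its y; bystander, origin: centre of its underside
- battery_aa: small battery lying, 50 mm long along its y, 14 mm thick; bystander, origin: centre of its underside
- dust_cap_2: black dust cap, 31 mm across, 12 mm high; bystander, origin: centre of its underside

How it is judged:
By the outcome, as a careful person would: the job done as asked, in the order asked, and still so for the second after the job is handed in, while the arm keeps its last pose, push and grip.
It also fails if it takes over 45 s, if anything falls off the work surface, if the arm or the gripper's body presses on something with over 40 N, if the wrist force passes 120 N, or if a joint passes its speed limit or range.

## Working session

There is one attempt and no reset: what is moved stays moved. The work goes in short steps, Python scripts to look and compute and a shell command to move; the robot and the scene stay as the last step left them, time stands still between calls to the robot, and variables do not carry over. Pictures are saved under pics/ and viewed, at most 10 in all, crops included, and the job is handed in when it is done.

```bash
mkdir -p pics
python3 - <<'E'
from station import *
import cv2
s=get_state();print(s['clock'],s['tcp_pos'],s['orientation'],s['finger_gap'])
for c in ['scene','top']:
    d=read_camera(c);cv2.imwrite(f'pics/{c}1.png',d['img'][:,:,::-1])
    for n in ['flask_amber','flask_amber_neck','flask_blue','cradle','ring_seat','cork_amber','objective_canister','oil_dropper','lab_timer','marker_black','battery_aa','dust_cap_2']:
        print(c,n,[([round(float(v),3) for v in r['point']],round(r['confidence'],2)) for r in mark_of(c,n)[:2]])
E
```

```text
0.0 [ 0.14017396 -0.53157626  0.22387887] [-3.11436869e+00 -4.03672191e-01  1.16984847e-04] 1.0004787869058238
scene flask_amber [([0.476, 0.102, 0.017], 0.73)]
scene flask_amber_neck [([0.479, 0.098, 0.096], 0.84)]
scene flask_blue [([0.469, 0.231, 0.019], 0.83)]
scene cradle [([0.616, 0.138, 0.003], 0.96)]
scene ring_seat [([0.614, 0.143, 0.061], 0.79)]
scene cork_amber [([0.478, 0.108, -0.001], 0.82)]
scene objective_canister [([0.481, 0.103, 0.001], 0.28)]
scene oil_dropper [([0.62, -0.018, -0.004], 0.51)]
scene lab_timer [([0.56, 0.297, -0.001], 0.73), ([0.528, -0.001, -0.001], 0.59)]
scene marker_black [([0.373, 0.126, -0.0], 0.93)]
scene battery_aa [([0.37, 0.251, 0.004], 0.79)]
scene dust_cap_2 [([0.389, -0.007, 0.002], 0.73), ([0.472, 0.233, 0.004], 0.41)]
top flask_amber [([0.475, 0.099, 0.011], 0.57)]
top flask_amber_neck [([0.48, 0.102, 0.098], 0.61)]
top flask_blue [([0.471, 0.229, 0.015], 0.74)]
top cradle [([0.618, 0.142, -0.0], 0.67)]
top ring_seat [([0.614, 0.141, 0.063], 0.63)]
top cork_amber []
top objective_canister [([0.525, -0.001, -0.001], 0.76)]
top oil_dropper [([0.624, -0.014, -0.002], 0.77)]
top lab_timer [([0.562, 0.296, 0.001], 0.59)]
top marker_black [([0.369, 0.125, -0.002], 0.62), ([0.469, 0.228, 0.001], 0.17)]
top battery_aa [([0.37, 0.253, 0.0], 0.76), ([0.617, 0.142, 0.001], 0.19)]
top dust_cap_2 [([0.393, -0.0, -0.002], 0.84)]
```

View pics/scene1.png

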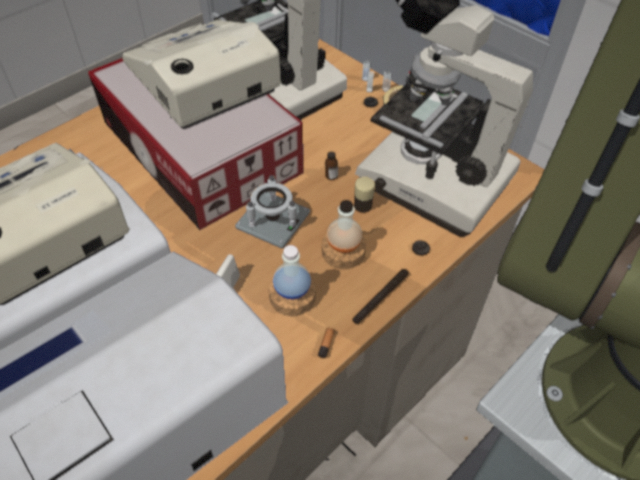

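View pics/top1.png

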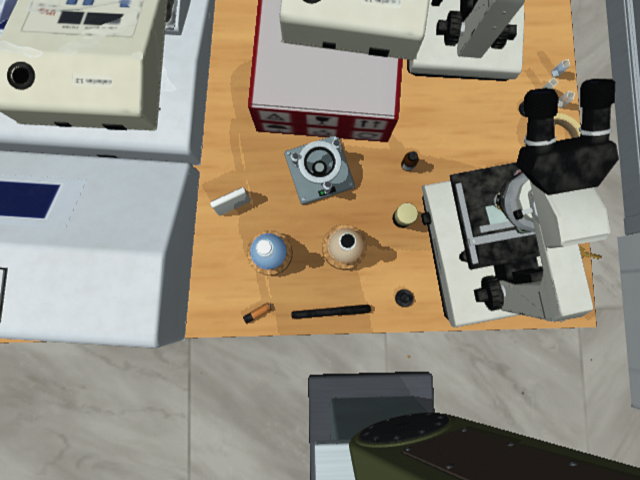

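The pictures agree with the networks. Amber is at scene (344,235) and top (347,245), blue at top (268,250), and the cradle at top (320,165) with the red box behind it. The microscope is on the right, so I'll go round it high and close in.

```bash
python3 -m handwheel '[[[0,0.5,0.5],[0,0,0],1],[[0,0.5,0.5],[0,0,0],1],[[0,0.5,0.5],[0,0,0],1],[[0.3,1,0.5],[0,0,0],1],[[0.4,1,0.5],[0,0,0],1]]'
python3 -m handwheel '[[[0.2,0.3,0],[0,0,0],1],[[0.4,0.7,0],[0,0,-0.02],1],[[0.5,0.8,0],[0,0,-0.041],1],[[0.6,0.9,0],[0,0,-0.041],1],[[0.7,1,0],[0,0,-0.041],1]]'
```

```text
clock: 1.92
tcp_pos: [0.2156, -0.3063, 0.35]
orientation: [3.114, 0.4, 0.001]
ft_force: [1.3, -0.1, 0.7]
finger_gap: 1.001
gripper_force: 0.0
clock: 2.55
tcp_pos: [0.3866, -0.0612, 0.3499]
orientation: [3.141, -0.0, 0.002]
ft_force: [0.2, -2.0, 1.1]
finger_gap: 0.999
gripper_force: 0.0
```

```bash
python3 -m handwheel '[[[0.36,0.64,-0.56],[0,0,0],1],[[0.36,0.64,-0.56],[0,0,0],1],[[0.36,0.64,-0.56],[0,0,0],1],[[0.36,0.64,-0.56],[0,0,0],1],[[0.36,0.64,-0.56],[0,0,0],1]]'
cat > m.py <<'E'
import numpy as np, cv2
from station import *
def proj(d,P):
    K=d['intrinsics'];T=d['T'];p=np.linalg.inv(T)@np.append(P,1);p=p[:3]
    r=np.hypot(p[0],p[1]);th=np.arctan2(r,p[2])
    return K[0,2]+K[0,0]*th*p[0]/r,K[1,2]+K[1,1]*th*p[1]/r
def ray(d,u,v,z):
    K=d['intrinsics'];T=d['T'];a=np.array([(u-K[0,2])/K[0,0],(v-K[1,2])/K[1,1]]);th=np.hypot(*a)
    D=T[:3,:3]@np.array([*(a/th*np.sin(th)),np.cos(th)]);o=T[:3,3]
    return o+D*(z-o[2])/D[2]
E
python3 - <<'E'
from m import *
d=read_camera('wrist');cv2.imwrite('pics/w1.png',d['img'][:,:,::-1])
print(d['intrinsics'],d['T'],get_state()['tcp_pos'])
for n in ['flask_amber','flask_amber_neck','ring_seat','cradle']:
    print(n,[([round(float(v),3) for v in r['point']],round(r['confidence'],2)) for r in mark_of('wrist',n)[:2]])
print(proj(d,[.478,.1,.122]),proj(d,[.6155,.141,.062]))
E
```

```text
clock: 3.18
tcp_pos: [0.4755, 0.0982, 0.2074]
orientation: [3.141, 0.004, -0.006]
ft_force: [0.2, -0.1, 1.0]
finger_gap: 1.003
gripper_force: 0.0
[[371.64829954   0.         328.87753165]
 [  0.         371.64829954 241.04738179]
 [  0.           0.           1.        ]] [[ 2.57989361e-03 -9.61448318e-01 -2.74973592e-01  5.54711564e-01]
 [-9.99996647e-01 -2.41928939e-03 -9.23227726e-04  9.82377504e-02]
 [ 2.22395051e-04  2.74975052e-01 -9.61451336e-01  3.67920331e-01]
 [ 0.00000000e+00  0.00000000e+00  0.00000000e+00  1.00000000e+00]] [0.47564639 0.09726324 0.20887336]
flask_amber [([0.477, 0.097, 0.019], 0.65)]
flask_amber_neck [([0.478, 0.102, 0.093], 0.92)]
ring_seat []
cradle [([0.615, 0.139, -0.0], 0.84)]
(np.float64(325.9704947033641), np.float64(249.88890511983675)) (np.float64(276.40360624849956), np.float64(65.6123368434827))
```

View pics/w1.png

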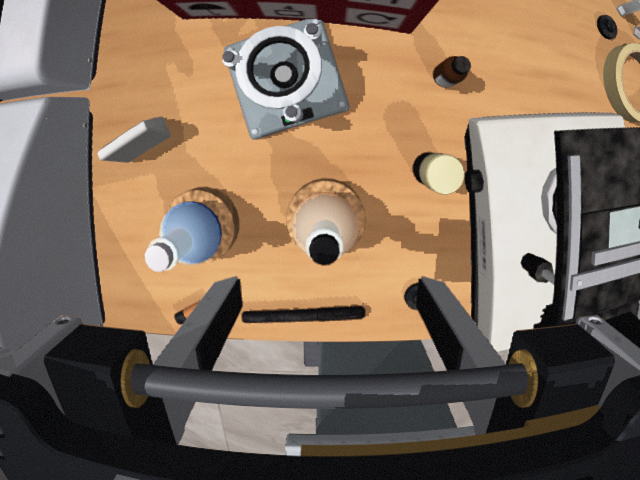

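The amber stopper shows at (325,248), within 2 px of the prediction. The ring's outer edge centres near (280,73), predicted (276,66), so I'll refine both.

Run:
```python
from m import *
d=read_camera('wrist');im=d['img']
g=cv2.cvtColor(im,cv2.COLOR_RGB2GRAY)
def blobs(m,u,v,w):
    m=m.astype(np.uint8);n,l,st,c=cv2.connectedComponentsWithStats(m)
    for i in range(1,n):
        if st[i,4]>60: print('  ',st[i],c[i])
mk=np.zeros_like(g);mk[225:275,300:350]=1
print('stopper');blobs((g<45)&(mk>0),0,0,0)
mk[:]=0;mk[20:115,225:340]=1
print('ring');blobs((g>175)&(mk>0),0,0,0)
print(ray(d,325,248,.122),ray(d,280,70,.062), proj(d,[.6155,.141,.062]))
# model outline of the ring for candidate centres
o=cv2.resize(im[0:160,180:380],None,fx=4,fy=4,interpolation=cv2.INTER_CUBIC)[:,:,::-1].copy()
for c,col in (((.6155,.141),(0,0,255)),((.611,.139),(0,255,0))):
  for R in (.022,.036):
    for t in np.linspace(0,2*np.pi,60):
        u,v=proj(d,[c[0]+R*np.cos(t),c[1]+R*np.sin(t),.062]);cv2.circle(o,(int((u-180+.5)*4),int((v+.5)*4)),1,col,-1)
cv2.imwrite('pics/r1.png',o[:600])
```

```text
stopper
   [307 235  29  30 670] [321.22238806 249.2358209 ]
ring
   [ 233   29   85   81 2418] [276.6674938   69.31182796]
   [225  79   9  21  94] [228.12765957  89.25531915]
   [225 105  14  10  65] [232.6        111.03076923]
[0.47942428 0.09860532 0.122     ] [0.61387908 0.13600074 0.062     ] (np.float64(274.0124346247108), np.float64(68.390701003564))
```

View pics/r1.png

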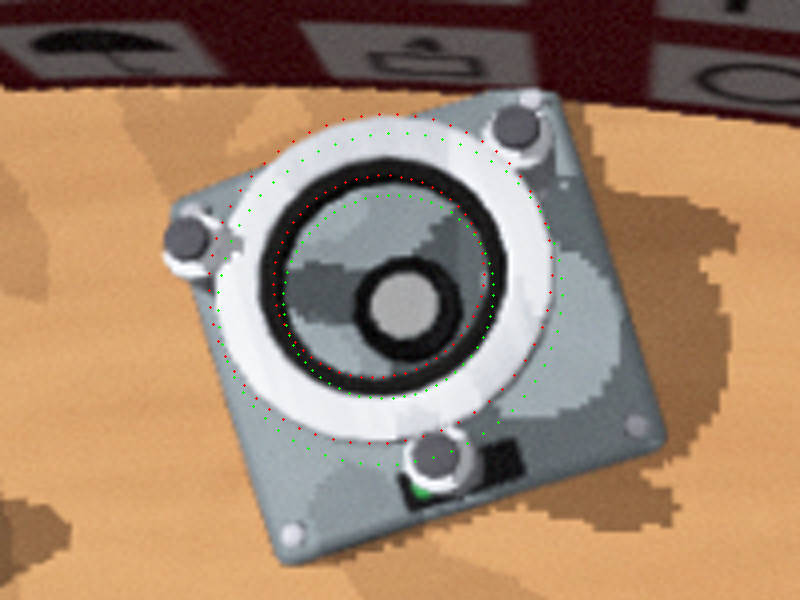

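The red outline for (0.6155, 0.141) fits the ring, so that is the seat. The stopper at (321,249) puts the flask at about (0.479, 0.101). Now I'll descend around the neck.

Run:
```python
from m import *
s=get_state();print(s['tcp_pos'],s['orientation'],(np.array([.4787,.101,.096])-s['tcp_pos'])/.25)
```

```text
[0.47599074 0.09614667 0.21048471] [-3.14138842e+00  1.41003951e-03 -2.80326618e-03] [ 0.01083703  0.01941332 -0.45793883]
```

```bash
python3 -m handwheel '[[[0.01,0.015,-0.1],[0,0,0],1],[[0.01,0.015,-0.3],[0,0,0],1],[[0.01,0.015,-0.456],[0,0,0],1],[[0.01,0.015,-0.456],[0,0,0],1],[[0.01,0.015,-0.456],[0,0,0],1]]' 20
python3 - <<'E'
from m import *
s=get_state();print(s['tcp_pos'],s['ft_force'])
d=read_camera('wrist');cv2.imwrite('pics/w2.png',d['img'][:,:,::-1])
E
```

```text
clock: 4.1
tcp_pos: [0.4793, 0.1004, 0.0974]
orientation: [-3.141, 0.0, -0.004]
ft_force: [0.5, 0.3, 0.2]
finger_gap: 0.997
gripper_force: 0.0
[0.47927631 0.10043601 0.0973665 ] [0.54542118 0.26078931 0.16483206]
```

View pics/w2.png

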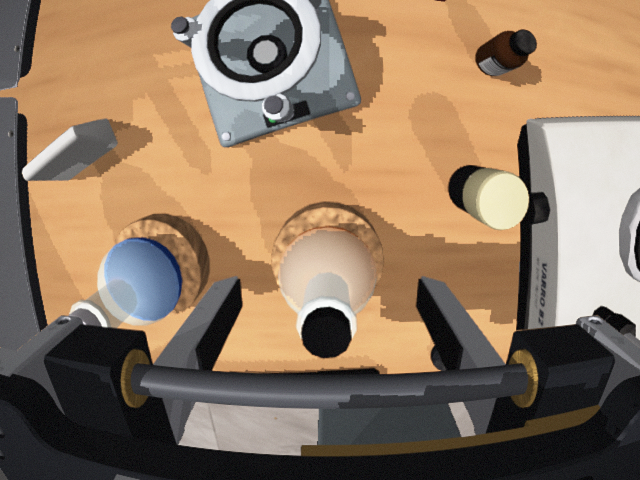

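The stopper at (327,331) is centred between the fingers (240 and 418), so I'll close.

```bash
python3 -m handwheel '[[[0,0,0],[0,0,0],0.2],[[0,0,0],[0,0,0],0.2],[[0,0,0],[0,0,0],0.2],[[0,0,0],[0,0,0],0.2],[[0,0,0],[0,0,0],0.2]]' 30
python3 -m handwheel '[[[0,0,0],[0,0,0],0.2],[[0,0,0],[0,0,0],0.2]]' 30
```

```text
clock: 4.78
tcp_pos: [0.4783, 0.1006, 0.0954]
orientation: [3.142, 0.0, -0.0]
ft_force: [-1.1, -0.1, -0.0]
finger_gap: 0.504
gripper_force: 0.0
clock: 5.03
tcp_pos: [0.4784, 0.1006, 0.0954]
orientation: [-3.142, -0.0, 0.0]
ft_force: [0.3, 1.6, -0.2]
finger_gap: 0.291
gripper_force: 8.8
```

```bash
python3 -m handwheel '[[[0,0,0],[0,0,0],0],[[0,0,0],[0,0,0],0],[[0,0,0],[0,0,0],0]]' 30
python3 -m handwheel '[[[0,0,0.1],[0,0,0],0],[[0,0,0.3],[0,0,0],0],[[0,0,0.3],[0,0,0],0]]'
python3 - <<'E'
from m import *
d=read_camera('wrist');cv2.imwrite('pics/w3.png',d['img'][:,:,::-1]);s=get_state();print(s['tcp_pos'])
d=read_camera('scene');cv2.imwrite('pics/s3.png',cv2.resize(d['img'][150:350,200:460],None,fx=3,fy=3)[:,:,::-1])
E
```

```text
clock: 5.4
tcp_pos: [0.4783, 0.1006, 0.0954]
orientation: [-3.142, -0.0, 0.0]
ft_force: [0.2, 1.0, 0.4]
finger_gap: 0.279
gripper_force: 30.0
clock: 5.78
tcp_pos: [0.4797, 0.1008, 0.1735]
orientation: [-3.141, -0.0, -0.009]
ft_force: [0.5, -0.1, -1.7]
finger_gap: 0.281
gripper_force: 30.0
[0.4787896  0.10063167 0.17136994]
```

View pics/s3.png

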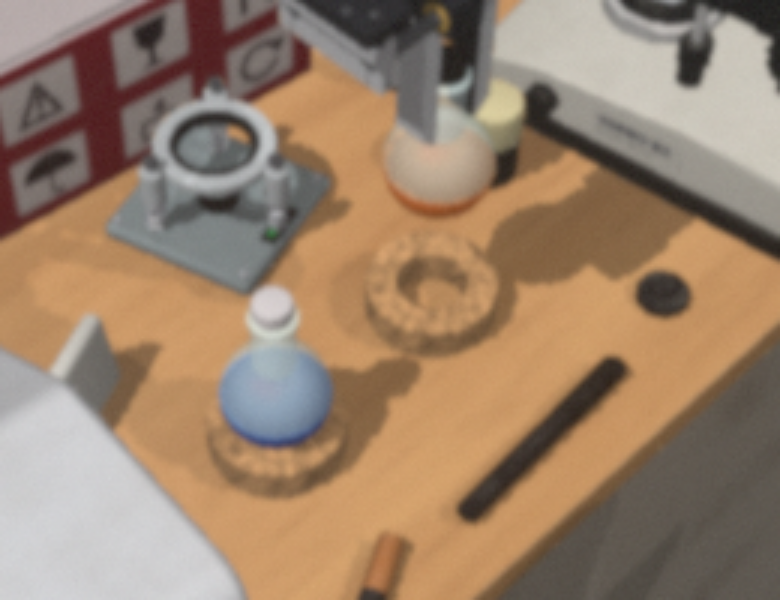

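The flask is held upright and the ring of cork is empty at (430,290); blue is undisturbed. Moving over the seat.

```bash
python3 -m handwheel '[[[0.2,0.06,0],[0,0,0],0],[[0.4,0.12,0],[0,0,0],0],[[0.547,0.161,0],[0,0,0],0],[[0.547,0.161,0],[0,0,0],0],[[0.547,0.161,0],[0,0,0],0]]'
python3 - <<'E'
from m import *
d=read_camera('wrist');cv2.imwrite('pics/w4.png',d['img'][:,:,::-1]);s=get_state();print(s['tcp_pos'],s['orientation'],s['ft_force'])
for c in ('wrist','top','scene'):
    if c!='wrist': read_camera(c)
    print(c,[([round(float(v),3) for v in r['point']],round(r['confidence'],2)) for n in ('ring_seat','flask_amber') for r in mark_of(c,n)[:1]])
E
```

```text
clock: 6.5
tcp_pos: [0.6142, 0.1406, 0.1689]
orientation: [3.141, 0.0, -0.004]
ft_force: [-0.8, 0.7, -0.7]
finger_gap: 0.279
gripper_force: 30.0
[0.61418135 0.1406263  0.1695694 ] [ 3.14127921e+00  2.70924667e-04 -2.71838855e-03] [-0.12139647 -0.5484585  -0.78980411]
wrist [([0.615, 0.139, 0.089], 0.69)]
top [([0.472, 0.227, 0.018], 0.33)]
scene [([0.616, 0.139, 0.062], 0.97), ([0.614, 0.141, 0.093], 0.96)]
```

View pics/w4.png

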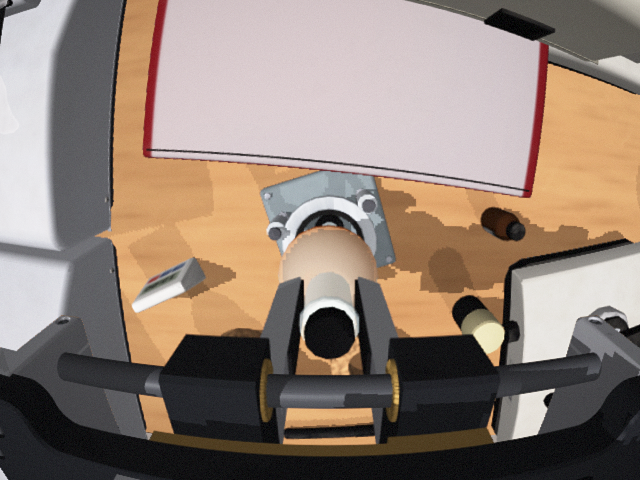

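The flask is upright in the jaws over the ring at (328,235), and its ball covers the ring as expected. The networks agree on ring (0.616,0.139) and flask (0.614,0.141). Lowering.

```bash
python3 -m handwheel '[[[0.003,0,-0.07],[0,0,0],0],[[0.003,0,-0.12],[0,0,0],0],[[0.003,0,-0.14],[0,0,0],0],[[0.003,0,-0.155],[0,0,0],0],[[0.003,0,-0.155],[0,0,0],0]]' 40
python3 -m handwheel '[[[0,0,-0.01],[0,0,0],0],[[0,0,-0.02],[0,0,0],0],[[0,0,-0.02],[0,0,0],0]]'
```

```text
clock: 7.58
tcp_pos: [0.6162, 0.1408, 0.1321]
orientation: [-3.141, -0.0, -0.002]
ft_force: [0.5, -0.4, 2.0]
finger_gap: 0.272
gripper_force: 40.0
clock: 7.95
tcp_pos: [0.616, 0.1408, 0.1268]
orientation: [-3.142, -0.0, -0.001]
ft_force: [0.4, -0.8, 4.3]
finger_gap: 0.276
gripper_force: 40.0
```

```bash
python3 -m handwheel '[[[0,0,-0.01],[0,0,0],0],[[0,0,-0.02],[0,0,0],0],[[0,0,-0.03],[0,0,0],0],[[0,0,-0.04],[0,0,0],0],[[0,0,-0.04],[0,0,0],0]]'
python3 -m handwheel '[[[0,0,-0.008],[0,0,0],0],[[0,0,-0.016],[0,0,0],0],[[0,0,-0.016],[0,0,0],0]]'
```

```text
clock: 8.57
tcp_pos: [0.6163, 0.1408, 0.1172]
orientation: [-3.141, -0.0, -0.002]
ft_force: [1.3, -0.5, 7.0]
finger_gap: 0.278
gripper_force: 40.0
clock: 8.95
tcp_pos: [0.6164, 0.1408, 0.1135]
orientation: [-3.141, -0.0, -0.003]
ft_force: [1.4, -0.7, 9.2]
finger_gap: 0.275
gripper_force: 40.0
```

```bash
python3 -m handwheel '[[[0,0,-0.006],[0,0,0],0],[[0,0,-0.006],[0,0,0],0]]'
python3 -m handwheel '[[[0,0,-0.006],[0,0,0],0],[[0,0,-0.006],[0,0,0],0]]'
```

```text
clock: 9.2
tcp_pos: [0.6165, 0.1408, 0.1121]
orientation: [-3.141, -0.0, -0.003]
ft_force: [0.8, -2.2, 9.3]
finger_gap: 0.276
gripper_force: 40.0
clock: 9.45
tcp_pos: [0.617, 0.1407, 0.1114]
orientation: [-3.141, -0.0, -0.006]
ft_force: [1.8, -2.8, 13.1]
finger_gap: 0.273
gripper_force: 40.0
```

```bash
python3 -m handwheel '[[[0,0,-0.004],[0,0,0],0],[[0,0,-0.004],[0,0,0],0],[[0,0,-0.004],[0,0,0],0]]'
python3 - <<'E'
from m import *
d=read_camera('scene');cv2.imwrite('pics/s5.png',cv2.resize(d['img'][150:330,200:440],None,fx=3.3,fy=3.3)[:,:,::-1])
for n in ('ring_seat','flask_amber','flask_blue'):print(n,[np.round(r['point'],3) for r in mark_of('scene',n)[:1]])
s=get_state();print(s['tcp_pos'],s['ft_force'],s['clock'])
E
```

```text
clock: 9.82
tcp_pos: [0.6174, 0.1407, 0.1111]
orientation: [-3.141, 0.0, -0.008]
ft_force: [1.5, -2.5, 16.5]
finger_gap: 0.274
gripper_force: 40.0
ring_seat []
flask_amber [array([0.614, 0.143, 0.037])]
flask_blue [array([0.474, 0.231, 0.017])]
[0.61739226 0.14071769 0.11113508] [ 2.06125937 -2.99718485 17.14509097] 10.025
```

View pics/s5.png

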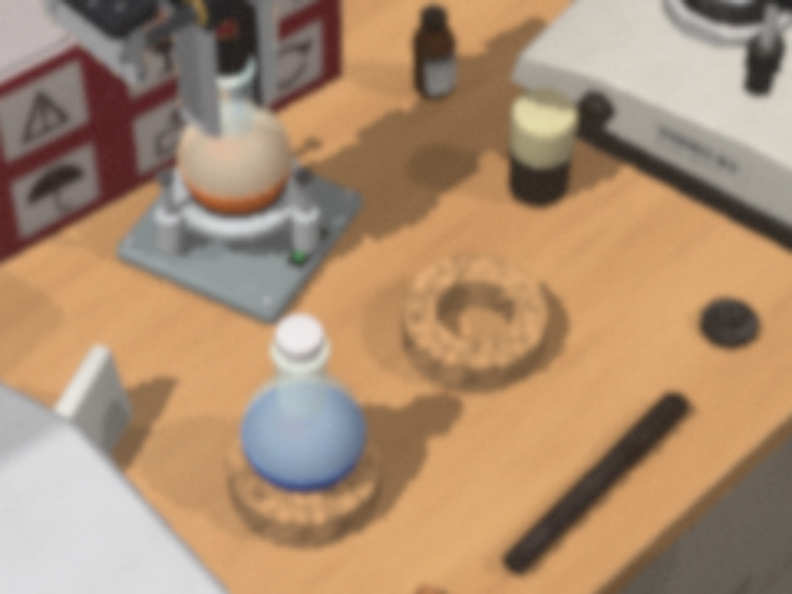

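The flask sits upright in the lowered ring at (235,190). The force rose to 17 N over the last 1 mm, which means it is on the firm stop, and the TCP is at the expected 0.111 m.

```bash
python3 -c "
from station import *
print(job_done())"
```

```text
the job is handed in; nothing more can be done
None
```

The amber flask is upright in the sprung ring and still held there at about 17 N; the force rise and tool height show the ring at the bottom of its stroke. The blue flask and the other things look unmoved, and the job was handed in at about 10 s.

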